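# Shift the bottle roller into third gear

### The job

Change the bench bottle roller over to third gear by pushing its red-knobbed shift lever with your fingertips: bring it out of the left-hand slot, across the gate to the right, then forward (away from the robot) and fully home into the forward right slot, the one marked with three dots. Push it gently from outside, never taking the lever between the fingers or forcing it, do not let it slip back into fourth gear (the near right slot) on the way, and leave the lever there with the bottle on the rollers and everything else on the bench as they were.

Things in the scene. Friction and masses are not known exactly. Their poses are not given: they have to be found in the camera images.
- roller: The bench bottle roller, a fixed machine: light grey gear case 200 (x) x 170 (y) mm, 110 mm high, with a roller bed 345 mm long on its left. Origin on the bench surface under the centre of the shift gate; x points forward (away from the robot), y to the left towards the roller bed, z up.
- gate_centre (a point): Centre of the H-gate, on the upper face of its aluminium plate (120 x 110 mm) 135 mm above the bench; axes as the roller's. Two slots along x, 16 mm left and right of here, joined by a cross channel 16 mm wide at x = 0. Gears: first forward left (one dot), second near left (two), third forward right (three), fourth near right (four). Round-nosed tongues 15 mm wide part the slots.
- shift_fore (a joint): Tilt of the shift lever forward, rad: 0 = upright in line with the cross channel, +0.32 = stop in the forward slots (first or third), -0.32 = stop in the near slots (second or fourth). At the start it is anywhere from -0.32 to +0.32. The lever crosses from one side to the other only while this is within about 0.05 of 0. It has no spring: it stays where it is left; friction, about 3.5 N at the knob.
- shift_across (a joint): Tilt of the shift lever across, rad: +0.26 = stop at the right-hand slots (third and fourth), -0.26 = stop at the left-hand slots (first and second), where it starts. No spring; about 3 N at the knob.
- shift_lever: The shift lever: origin at the centre of its red ball knob, 40 mm across, on a bare 10 mm steel shaft that hangs along its -z. It turns about a pivot 75 mm above the roller's origin, 150 mm from the knob's centre: in the roller's frame the knob is at x = 150 sin(fore), y = -150 cos(fore) sin(across), z = 75 + 150 cos(fore) cos(across) mm. The air around the knob is free down to the gate plate.
- rolling_bottle: Amber glass bottle, 100 mm across and 205 mm long, lying loose on the two rollers along the roller's y axis, its axis 124 mm and its top 174 mm above the bench. Origin on its axis, near mid-length. Leave it alone.
- sample_jar: Small glass jar with blue cap, 28 mm across, 46 mm high, standing loose on the gear case at its forward right corner (top 156 mm above the bench). Origin under its foot. Leave it alone.
- white_bottle: White plastic bottle with red cap, 80 mm across, 150 mm high, standing on the bench to the right of the gear case. Origin under its foot. Leave it alone.
- tip_box: Violet pipette tip box, 115 x 80 mm, 60 mm high, on the bench close behind the gear case, its long side across. Origin under its centre. Leave it alone.
- tube_rack: Violet tube rack, 105 x 210 mm, 90 mm high with its tubes, on the right of the bench. Origin under its centre. Leave it alone.
- beaker: Glass beaker, 72 mm across, 95 mm high, on the right of the bench. Origin under its foot. Leave it alone.

How it is judged:
By the outcome, as a careful person would: the job done as asked, in the order asked, and still so for the second after the job is handed in, with the robot touching nothing.
It also fails if it takes over 51 s, if anything falls off the work surface, if the arm or the gripper's body presses on something with over 40 N, if the wrist force passes 120 N, or if a joint passes its speed limit or range.

### The arm

A 7-joint arm with a two-finger parallel gripper is mounted at the origin on the work surface. World frame = base frame: x ahead of the robot, y to its left, z up, the work surface at z = 0. Lengths are in m, angles in rad, forces in N, time in s.
With the tool pointing down it reaches from about 0.35 to 0.9 m from the base axis. Payload 19.9 kg.
Tool frame: the origin (TCP) lies at the centre of the arm's flange, where the gripper is bolted on; the fingertips stand 199 mm ahead of it and the grasp point (between the pads) lies 180 mm ahead of it; z points along the fingers, y is the direction in which the jaws open and shut (so a half turn about z gives the same grasp; the last joint's range is limited). The gripper opens to 94 mm and grips with 3 to 60 N. Pads are 16 mm wide; open, the fingers measure 119 mm over their backs; the gripper's body (75 mm by 177 mm) begins 78 mm behind the grasp point.
Start: joints at [-1.177, 0.417, -0.01, 1.614, 0.005, 1.111, -0.053], TCP at [0.263, 0.567, 0.405] pointing down, gripper open.
Joint ranges: [-2.81, 2.81], [-0.39, 2.02], [-1.27, 1.25], [0.06, 2.57], [-1.19, 4.33], [0.19, 2], [-2.82, 2.82]. Speed limits (rad/s): [1.89, 1.89, 2.39, 2.39, 3.01, 3.01, 3.01].

### API

Orientations are given as a unit quaternion [w, x, y, z].
In Python, from rig import sense, capture, finish_job gives the robot as it stands.
- The arm moves only by the tool drive_tool, never from a script. Its argument "targets" is a list of rows, each a list of 4 numbers: the shift along the tool's x, y, z in m, then the turn about the tool's z in degrees. A call has 1 to 8 rows; each row shifts and turns the commanded pose from where the row before left it, along the tool's axes as they then stand; what a row does not reach is not made up. A row lasts 1/12 s, in which the tool goes at most 41.7 mm and 7.16 degrees, less where a joint would pass 70% of its speed; a pose out of reach is approached as far as the arm can. A call with a gripper value outside its range is refused whole. "hand" is the closure, from 0 (fully open) to 1 (shut), set as the call begins (left out, the last holds). The fingers move at their own pace and stop on an object; "squeeze" is the grip in N (left out, the last holds). Time passes only in rows, so rows that do not move let the fingers close. It gives the time, the measured TCP pose, the force and the opening at its end, in the units of the state.
- sense(): the state, without advancing time (a new reading comes with each control period).
- capture(name): name is "side" or "top" or "wrist"; returns a dict with "color" (480x640x3 uint8, red, green, blue), "K" (3x3 intrinsics, pixels), "R" (3x3) and "t" (3): a world point X has camera coordinates R X + t. Camera axes: x right, y down, z forward; pixel columns grow to the right and rows downward; lengths in m; the calibration is good to about 2 mm. A picture is of the moment at which its call begins. There is no depth.
- finish_job(): hands the job in, once; it reports no verdict.
The state is a dict: "time_s": time; "joint_positions": joint angles; "joint_vel": joint speeds; "joint_efforts": joint torques, N m; "ee_pos": TCP position; "orientation": TCP orientation; "force": force on the tool from outside, world axes, zero at the start; "ft_torque": the same for the moment, N m; "width": opening from 0.0 (shut) to 1.0 (fully open).
Only numpy, scipy, OpenCV 4.12 (cv2) and the standard library are available. Lean on these libraries where they do the work, as an engineer would, in place of code of your own. Each camera call takes 0.05 s, during which the arm holds its last target.

## Working session

There is one attempt and no reset: what is moved stays moved. The work goes in short steps, Python scripts to look and compute and a tool call to move; the robot and the scene stay as the last step left them, time stands still between calls to the robot, and variables do not carry over. Pictures are saved under pics/ and viewed, and the job is handed in when it is done.

Besides the shell and the picture viewer there is one more tool, called after "Call:" by a JSON object that holds its "fn" and its "kwargs". drive_tool: Moves the arm, as the interface text tells. Its arguments: {"type":"object","properties":{"targets":{"type":"array","items":{"type":"array","items":{"type":"number"}}},"hand":{"type":"number"},"squeeze":{"type":"number"}},"required":["targets"]}

```bash
mkdir -p pics
python3 - <<'E'
from rig import *
import cv2,pickle
s=sense();print(s)
for n in("side","top","wrist"):
    c=capture(n);pickle.dump(c,open(n+'0.pkl','wb'));cv2.imwrite(f'pics/{n}0.png',c['color'][:,:,::-1]);print(n,c['K'].tolist(),c['R'].round(3).tolist(),c['t'])
E
ls
```

```text
{'time_s': 0.0, 'joint_positions': array([-1.17751818,  0.41797487, -0.01030522,  1.61415781,  0.00468498,
        1.11073328, -0.05297395]), 'joint_vel': array([ 0.00054903,  0.0004877 , -0.00071445,  0.00088362,  0.00162215,
       -0.00012856, -0.00067   ]), 'joint_efforts': array([-1.64579247e-03, -8.51270986e+01,  6.37586843e-01, -4.26004422e+01,
       -4.89521795e-02,  1.86997291e-02,  1.62078190e-04]), 'ee_pos': array([0.26319163, 0.56673353, 0.40403146]), 'orientation': array([-9.61492188e-05,  2.15666400e-01,  9.76466904e-01, -6.17214274e-04]), 'force': array([ 0.14996896, -0.51315984, -0.14237023]), 'ft_torque': array([ 0.01893181, -0.03316535,  0.00423238]), 'width': 0.9985915399544133}
side [[608.3269633241918, 0.0, 321.27803478785324], [0.0, 608.3269633241918, 242.95935459940017], [0.0, 0.0, 1.0]] [[0.96, -0.281, 0.011], [-0.176, -0.63, -0.756], [0.219, 0.724, -0.654]] [-0.60626363  0.15766763  1.61200316]
top [[490.9903007056168, 0.0, 311.5605944051968], [0.0, 490.9903007056168, 237.00866157027377], [0.0, 0.0, 1.0]] [[-0.019, -1.0, 0.012], [-0.984, 0.017, -0.178], [0.178, -0.015, -0.984]] [-0.11497411  0.58613673  1.38793297]
wrist [[377.90732445536196, 0.0, 324.085082188676], [0.0, 377.90732445536196, 235.82995790356264], [0.0, 0.0, 1.0]] [[0.42, 0.907, -0.001], [0.883, -0.409, 0.231], [0.209, -0.098, -0.973]] [-0.62406482 -0.02483021  0.38953175]
pics
side0.pkl
top0.pkl
wrist0.pkl
```

View pics/side0.png

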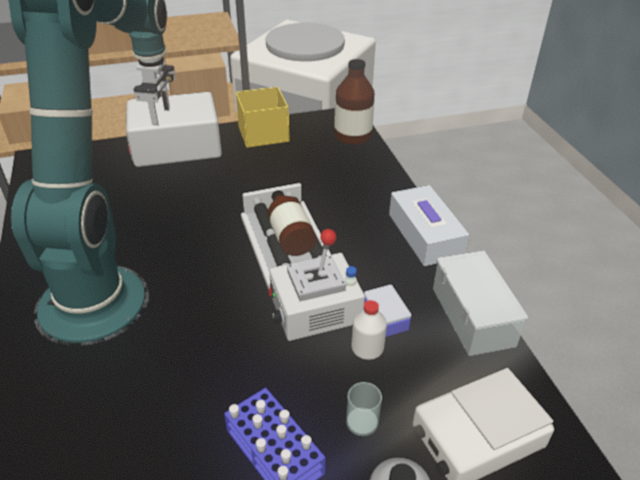

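View pics/top0.png

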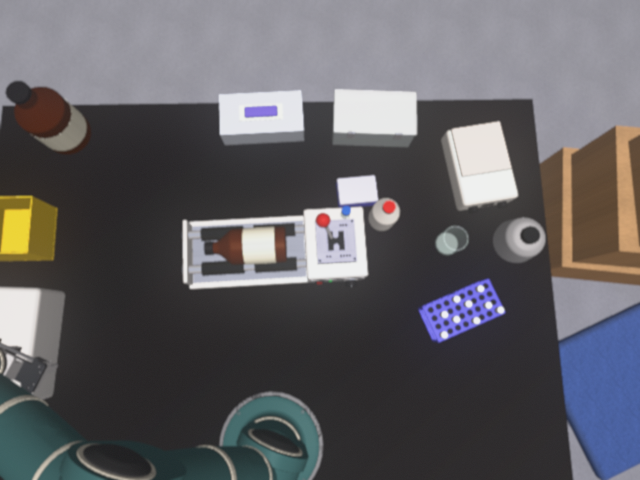

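View pics/wrist0.png

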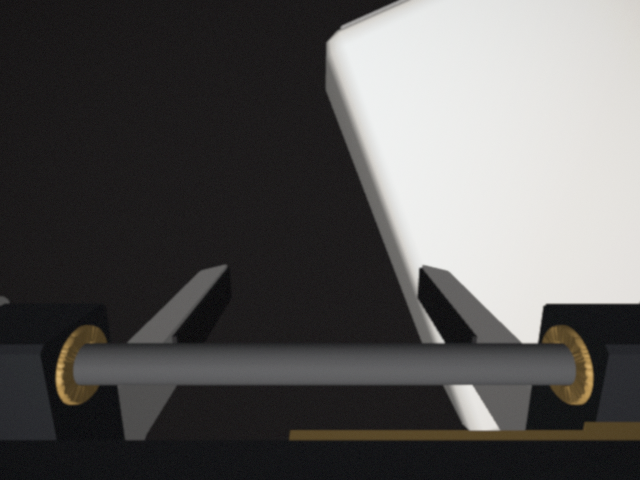

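Run:
```python
import cv2
a=cv2.imread('pics/top0.png')[190:300,290:410];cv2.imwrite('pics/tc.png',cv2.resize(a,None,fx=5.4,fy=5.4,interpolation=cv2.INTER_CUBIC))
a=cv2.imread('pics/side0.png')[215:345,260:400];cv2.imwrite('pics/sc.png',cv2.resize(a,None,fx=4.5,fy=4.5,interpolation=cv2.INTER_CUBIC))
```

```text
(no output)
```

View pics/tc.png

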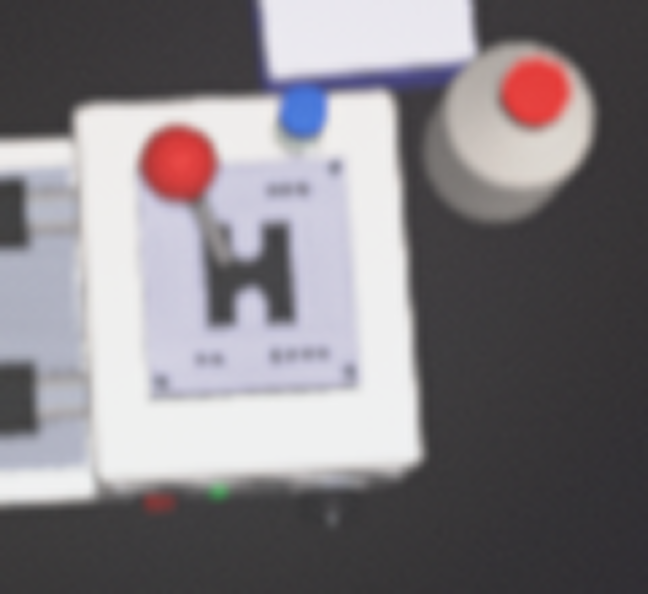

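View pics/sc.png

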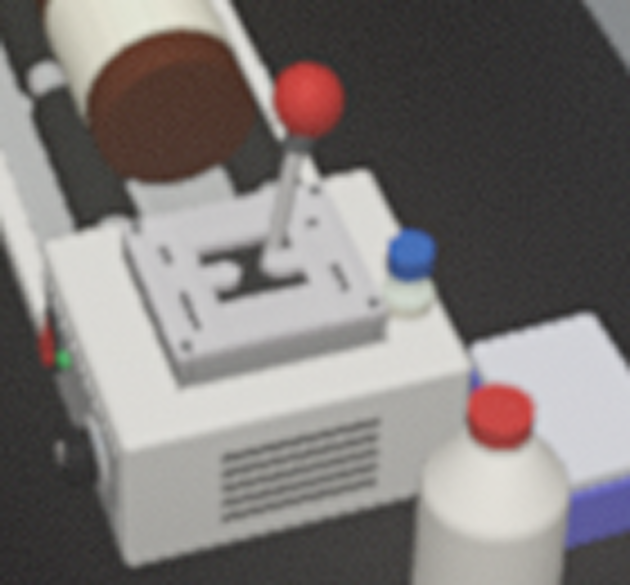

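```bash
cat > h.py <<'E'
import numpy as np,cv2,pickle
from scipy.optimize import least_squares
def proj(c,X):
    p=c['R']@np.asarray(X)+c['t'];p=c['K']@p;return p[:2]/p[2]
def ray(c,u,z):
    R,t=c['R'],c['t'];d=R.T@np.linalg.inv(c['K'])@[u[0],u[1],1];o=-R.T@t;return o+d*(z-o[2])/d[2]
def knob(f,a): return np.array([.15*np.sin(f),-.15*np.cos(f)*np.sin(a),.075+.15*np.cos(f)*np.cos(a)])
def W(g,p):
    x,y,th=g;return np.array([x+np.cos(th)*p[0]-np.sin(th)*p[1],y+np.sin(th)*p[0]+np.cos(th)*p[1],p[2]])
def inv(g,p):
    x,y,th=g;d=np.array(p)-[x,y,0];return np.array([np.cos(th)*d[0]+np.sin(th)*d[1],-np.sin(th)*d[0]+np.cos(th)*d[1],d[2]])
E
python3 - <<'E'
from h import *
T=pickle.load(open('top0.pkl','rb'));S=pickle.load(open('side0.pkl','rb'))
t=lambda u,v:np.array([290+(u-2.2)/5.4,190+(v-2.2)/5.4])
s=lambda u,v:np.array([260+(u-1.8)/4.5,215+(v-1.8)/4.5])
z=.135
obs=[(T,(.06,-.055,z),t(343,158)),(T,(-.06,-.055,z),t(357,386)),(T,(-.06,.055,z),t(152,398)),(T,(0,0,z),t(250,272)),
(S,(-.06,.055,z),s(125,232)),(S,(-.06,-.055,z),s(182,360)),(S,(.06,-.055,z),s(382,308)),(S,(.06,.055,z),s(318,185))]
def f(p):
    r=[proj(c,W(p[:3],X))-o for c,X,o in obs]
    k=W(p[:3],knob(p[3],p[4]))
    r+=[proj(T,k)-t(179,163),proj(S,k)-s(309,100)]
    return np.concatenate(r)
r=least_squares(f,[.6,0,0,.3,-.26]);print(r.x,r.fun.round(1))
g=r.x[:3];np.save('g.npy',g);print('knob',W(g,knob(*r.x[3:])))
for n,u,zz in(('jarcap',t(304,110),.156),('wcap',t(536,92),.15),):print(n,ray(T,u,zz),inv(g,ray(T,u,zz)))
for p in [(.3,-.26),(0,-.26),(0,.26),(.32,.26)]:print(p,knob(*p),W(g,knob(*p)))
E
```

```text
[ 0.55886604 -0.19051916  0.04711549  0.29963501 -0.25102177] [ 0.5 -1.   1.5 -0.6 -0.5 -0.2 -0.3  0.3 -1.7 -1.2 -1.2  0.1  1.3  0.5
  0.3 -0.8 -0.2 -0.4 -0.4  0.6]
knob [ 0.60141598 -0.15287439  0.21382497]
jarcap [ 0.63943523 -0.21992557  0.156     ] [ 0.0790948  -0.03316843  0.156     ]
wcap [ 0.64839852 -0.33995236  0.15      ] [ 0.08239512 -0.15348418  0.15      ]
(0.3, -0.26) [0.04432803 0.03683976 0.21348414] [ 0.60140979 -0.15163251  0.21348414]
(0, -0.26) [0.         0.03856208 0.2199585 ] [ 0.55704984 -0.15199987  0.2199585 ]
(0, 0.26) [ 0.         -0.03856208  0.2199585 ] [ 0.56068223 -0.22903845  0.2199585 ]
(0.32, 0.26) [ 0.04718498 -0.03660449  0.21259974] [ 0.60772266 -0.22486071  0.21259974]
```

Call:
{"fn": "drive_tool", "kwargs": {"targets": [[0,0,-0.015,-6.9],[0,0,-0.015,-6.9],[0,0,-0.015,-6.9],[0,0,-0.015,-6.9],[0,0,0,0],[0,0,0,0]], "hand": 1, "squeeze": 10}}

```text
time_s: 0.65
ee_pos: [0.2634, 0.5668, 0.4647]
orientation: [0.0, -0.022, 1.0, 0.0]
force: [-0.2, -0.9, 0.8]
width: 0.612
```

```bash
cat >> h.py <<'E'
def st():
    from rig import sense
    s=sense();g=np.load('g.npy');from scipy.spatial.transform import Rotation as Ro
    q=s['orientation'];R=Ro.from_quat([q[1],q[2],q[3],q[0]]).as_matrix()
    tip=s['ee_pos']+R@[0,0,.199]
    c,sn=np.cos(g[2]),np.sin(g[2]);A=np.array([[c,sn,0],[-sn,c,0],[0,0,1]])
    print('t',round(s['time_s'],2),'tip roller',inv(g,tip).round(4),'axes in roller\n',(A@R).round(3),'F roller',(A@s['force']).round(2),'w',s['width'],'q',s['joint_positions'].round(2))
    return tip,R
E
python3 -c "from h import *;st()"
```

```text
t 0.65 tip roller [-0.2594  0.7705  0.2657] axes in roller
 [[-1.     0.003  0.   ]
 [ 0.003  1.     0.001]
 [-0.     0.001 -1.   ]] F roller [-0.2  -0.85  0.82] w 0.612032768469628 q [-1.11  0.37 -0.1   1.54  0.04  1.23  0.4 ]
```

Call:
{"fn": "drive_tool", "kwargs": {"targets": [[-0.0146,-0.0306,0,0],[-0.0146,-0.0306,0,0],[-0.0146,-0.0306,0,0],[-0.0146,-0.0306,0,0],[-0.0146,-0.0306,0,0],[-0.0146,-0.0306,0,0],[-0.0146,-0.0306,0,0],[-0.0146,-0.0306,0,0]]}}

```text
time_s: 1.32
ee_pos: [0.3917, 0.3261, 0.4636]
orientation: [-0.001, -0.021, 1.0, -0.0]
force: [0.8, 0.5, -0.4]
width: 0.044
```

Call:
{"fn": "drive_tool", "kwargs": {"targets": [[-0.0146,-0.0306,0,0],[-0.0146,-0.0306,0,0],[-0.0146,-0.0306,0,0],[-0.0146,-0.0306,0,0],[-0.0146,-0.0306,0,0],[-0.0146,-0.0306,0,0],[-0.0146,-0.0306,0,0],[-0.0146,-0.0306,0,0]]}}

```text
time_s: 1.98
ee_pos: [0.5198, 0.0871, 0.4637]
orientation: [-0.001, -0.021, 1.0, -0.0]
force: [0.3, 0.2, -0.2]
width: 0.001
```

```bash
python3 -c "from h import *;st()"
```

```text
t 1.98 tip roller [-0.0261  0.2791  0.2647] axes in roller
 [[-1.     0.004 -0.001]
 [ 0.004  1.    -0.   ]
 [ 0.001 -0.    -1.   ]] F roller [ 0.33  0.15 -0.18] w 0.000961532946990493 q [-0.44  0.19  0.25  1.79 -0.05  1.17  1.44]
```

Call:
{"fn": "drive_tool", "kwargs": {"targets": [[-0.02,-0.03,0,0],[-0.02,-0.03,0,0],[-0.02,-0.03,0,0],[-0.02,-0.03,0,0],[-0.02,-0.03,0,0],[-0.02,-0.03,0,0],[0,-0.03,0,0],[0,-0.032,0,0]]}}

```text
time_s: 2.65
ee_pos: [0.6514, -0.1483, 0.4626]
orientation: [-0.001, -0.022, 1.0, -0.0]
force: [0.8, 0.4, -0.0]
width: 0.003
```

Call:
{"fn": "drive_tool", "kwargs": {"targets": [[0,0,0,0],[0,0,0,0]]}}

```text
time_s: 2.82
ee_pos: [0.6504, -0.1493, 0.4632]
orientation: [-0.001, -0.02, 1.0, -0.0]
force: [0.2, 0.9, 0.7]
width: 0.007
```

```bash
cat > look.py <<'E'
import sys
from h import *
from rig import capture
i=sys.argv[1]
for n in sys.argv[2:]:
    c=capture(n);pickle.dump(c,open(n+i+'.pkl','wb'));im=c['color'][:,:,::-1]
    if n=='top': im=cv2.resize(im[190:300,290:410],None,fx=5.4,fy=5.4,interpolation=cv2.INTER_CUBIC)
    if n=='side': im=cv2.resize(im[195:345,250:400],None,fx=4,fy=4,interpolation=cv2.INTER_CUBIC)
    cv2.imwrite(f'pics/{n}{i}.png',im)
st()
E
python3 look.py 1 wrist side
```

```text
t 2.92 tip roller [0.0937 0.0397 0.2647] axes in roller
 [[-1.     0.002 -0.001]
 [ 0.002  1.     0.   ]
 [ 0.001  0.    -1.   ]] F roller [-0.21  0.02  0.11] w -8.47839030131363e-05 q [-0.07  0.47  0.35  1.44 -0.16  1.27  1.92]
```

View pics/wrist1.png

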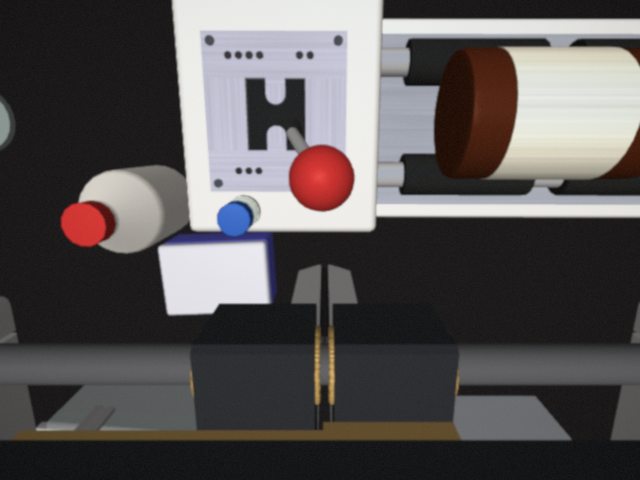

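View pics/side1.png

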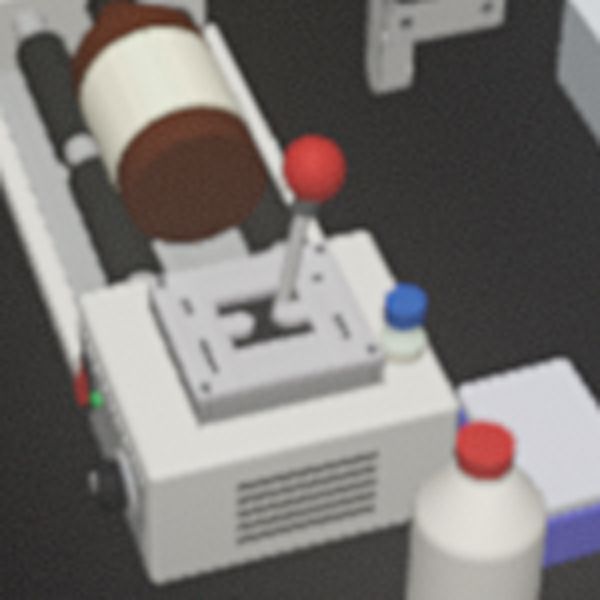

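Run:
```python
from h import *
Wc=pickle.load(open('wrist1.pkl','rb'))
S=pickle.load(open('side0.pkl','rb'));T=pickle.load(open('top0.pkl','rb'))
im=Wc['color'].astype(int);m=((im[...,0]>130)&(im[...,1]<70)&(im[...,2]<70)).astype(np.uint8);m[:,:250]=0
n,l,s,c=cv2.connectedComponentsWithStats(m);print(s,c)
z=.135
obs=[(Wc,(-.06,-.055,z),(201,31)),(Wc,(-.06,.055,z),(347,31)),(Wc,(.06,-.055,z),(212,191))]
def f(p,w=1):
    r=[proj(c,W(p[:3],X))-o for c,X,o in obs]
    k=W(p[:3],knob(p[3],p[4]));r+=[proj(Wc,k)-c[1:][np.argmax(s[1:,4])],proj(T,k)-[323,219.8],proj(S,k)-[328.3,236.8]]
    return np.concatenate(r)
r=least_squares(f,[.56,-.19,.05,.3,-.26]);print(r.x,r.fun.round(1),W(r.x[:3],knob(*r.x[3:])))
g=r.x[:3]
print('cap',ray(Wc,(235,218),.156),inv(g,ray(Wc,(235,218),.156)))
```

```text
[[     0      0    640    480 304136]
 [   290    146     62     63   3064]] [[319.49189507 240.13170095]
 [320.30450392 176.79667102]]
[ 0.56121977 -0.19065539  0.04200222  0.28084899 -0.24349812] [-0.7 -0.3  1.3 -0.5 -0.5  1.1  0.1 -0.   0.1 -0.5 -0.3  0.6] [ 0.60129976 -0.15419235  0.21487151]
cap [ 0.64007403 -0.21928974  0.156     ] [ 0.07758236 -0.03192017  0.156     ]
```

Call:
{"fn": "drive_tool", "kwargs": {"targets": [[0,-0.002,0.015,0],[0,0,0.016,0],[0,0,0.016,0],[0,0,0.016,0],[0,0,0,0],[0,0,0,0],[0,0,0,0]]}}

```text
time_s: 3.5
ee_pos: [0.6511, -0.1487, 0.4027]
orientation: [0.0, -0.024, 1.0, -0.0]
force: [0.2, -1.2, 0.2]
width: 0.004
```

```bash
python3 -c "
import numpy as np;np.save('g.npy',[.5604,-.1905,.044])"; python3 look.py 2 wrist
```

```text
t 3.55 tip roller [0.0927 0.0375 0.2039] axes in roller
 [[-1.    -0.003  0.001]
 [-0.003  1.    -0.   ]
 [-0.001 -0.    -1.   ]] F roller [ 0.12 -0.09  0.44] w 0.0036537710757304984 q [-0.06  0.51  0.34  1.51 -0.18  1.15  1.93]
```

View pics/wrist2.png

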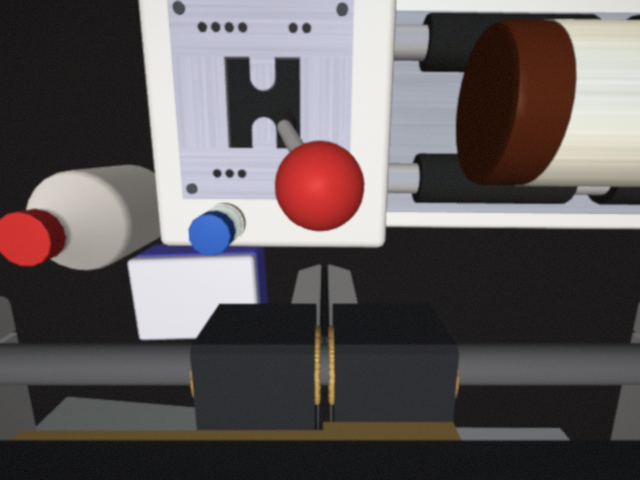

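Call:
{"fn": "drive_tool", "kwargs": {"targets": [[0.008,0,0,0],[0.008,0,0,0],[0.004,0,0,0],[0.004,0,0,0],[0.004,0,0,0],[0.004,0,0,0],[0.004,0,0,0],[0.004,0,0,0]]}}

```text
time_s: 4.22
ee_pos: [0.6108, -0.1512, 0.4025]
orientation: [0.001, -0.024, 1.0, -0.0]
force: [4.0, 0.3, 3.4]
width: 0.006
```

```bash
python3 look.py 3 wrist
```

```text
t 4.27 tip roller [0.0517 0.0369 0.2033] axes in roller
 [[-1.    -0.003  0.001]
 [-0.003  1.    -0.   ]
 [-0.001 -0.    -1.   ]] F roller [4.02 0.08 3.32] w 0.002466127223138546 q [-0.06  0.44  0.35  1.62 -0.16  1.11  1.94]
```

View pics/wrist3.png

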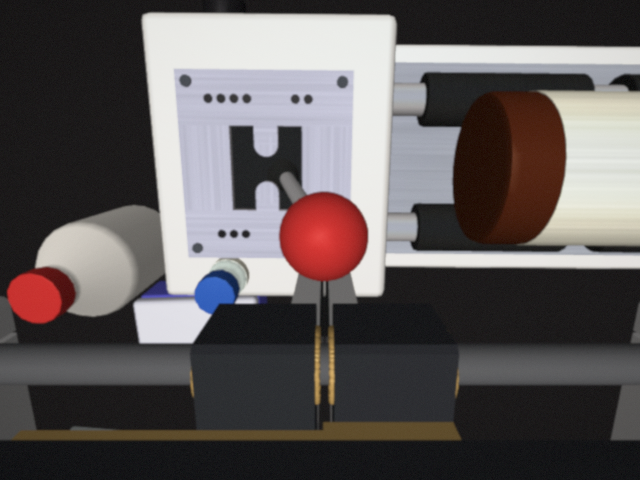

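Call:
{"fn": "drive_tool", "kwargs": {"targets": [[0.004,0,0,0],[0.004,0,0,0],[0.004,0,0,0],[0.004,0,0,0],[0.003,0,0,0],[0,0,0,0],[0,0,0,0]]}}

```text
time_s: 4.85
ee_pos: [0.5917, -0.1522, 0.4016]
orientation: [-0.0, -0.023, 1.0, -0.0]
force: [1.8, -0.4, 2.3]
width: 0.003
```

```bash
python3 look.py 4 wrist top side
```

```text
t 5.0 tip roller [0.0331 0.0369 0.2025] axes in roller
 [[-1.    -0.003 -0.001]
 [-0.003  1.    -0.   ]
 [ 0.001 -0.    -1.   ]] F roller [ 1.91 -0.1   2.03] w 0.007529598946885585 q [-0.07  0.41  0.35  1.66 -0.16  1.1   1.95]
```

View pics/wrist4.png

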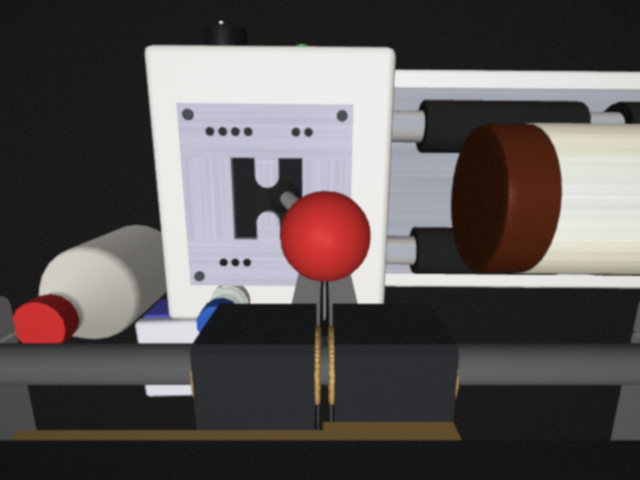

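View pics/side4.png

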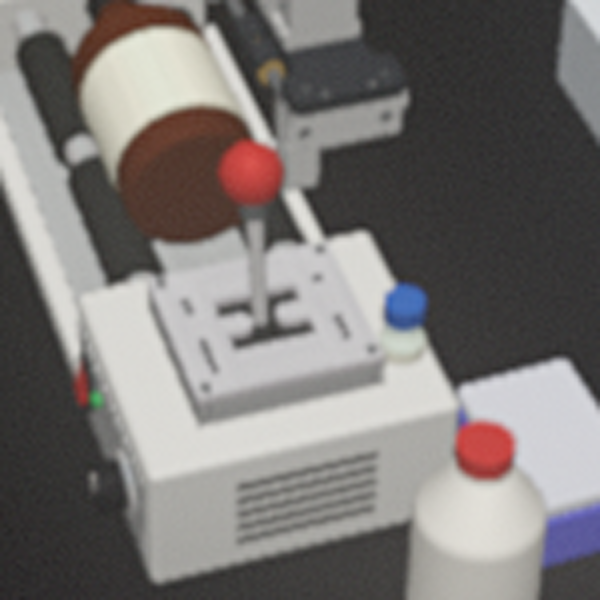

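```bash
cat >> h.py <<'E'
def red(c,xlo=250):
    im=c['color'].astype(int);m=((im[...,0]>110)&(im[...,1]<70)&(im[...,2]<70)).astype(np.uint8);m[:,:xlo]=0
    n,l,s,ce=cv2.connectedComponentsWithStats(m);i=1+np.argmax(s[1:,4]);return ce[i],s[i]
E
python3 - <<'E'
from h import *
g0=np.load('g.npy')
C=pickle.load(open('wrist4.pkl','rb'));k,s=red(C);print(k,s)
z=.135
obs=[(C,(-.06,-.055,z),(178,103)),(C,(-.06,.055,z),(353,103)),(C,(.06,-.055,z),(190,285))]
def f(p):
    r=[proj(c,W(p[:3],X))-o for c,X,o in obs]+[proj(C,W(p[:3],knob(p[3],p[4])))-k]
    return np.concatenate(r)
r=least_squares(f,[*g0,.0,-.26]);print(r.x,r.fun.round(1))
r=least_squares(lambda p:f([*p,-.26]),[*g0,.0]);print(r.x,r.fun.round(1))
for n in('top4','side4'):
    c=pickle.load(open(n+'.pkl','rb'));
    im=c['color'].astype(int);m=((im[...,0]>110)&(im[...,1]<70)&(im[...,2]<70)).astype(np.uint8)
    u0=proj(c,W(g0,knob(0,-.26)));y,x=np.nonzero(m);d=np.hypot(x-u0[0],y-u0[1])<16
    u=np.array([x[d].mean(),y[d].mean()]);
    r=least_squares(lambda p:proj(c,W(g0,knob(*p)))-u,[0,-.26]);print(n,u0,u,r.x)
E
```

```text
[324.70538425 236.05000799] [ 281  192   89   89 6259]
[ 0.56084016 -0.19102051  0.04040472  0.0275924  -0.25041659] [-1.7 -0.7  1.   0.7  0.7  0.1 -0.  -0. ]
[ 0.56092105 -0.19162255  0.03794284  0.02721935] [-2.4 -0.8  0.3  1.  -0.4  0.   1.8  0. ]<stdin>:15: RuntimeWarning: Mean of empty slice.
  ret = ret.dtype.type(ret / rcount)
Traceback (most recent call last):
ValueError: Residuals are not finite in the initial point.
```

Call:
{"fn": "drive_tool", "kwargs": {"targets": [[0.0025,0,0,0],[0,0,0,0],[0,0,0,0],[-0.015,0,0,0],[-0.015,0.0,0,0],[0,0.02,0,0],[0,0.02,0,0],[0,0.015,0,0]]}}

```text
time_s: 5.67
ee_pos: [0.6166, -0.0947, 0.401]
orientation: [-0.001, -0.024, 1.0, 0.0]
force: [0.0, -0.0, -0.0]
width: 0.003
```

Call:
{"fn": "drive_tool", "kwargs": {"targets": [[0.02,0,0,0],[0.02,0,0,0],[0.018,0,0,0],[0,0,0,0],[0,0,0,0],[0,0,0,0]]}}

```text
time_s: 6.17
ee_pos: [0.5592, -0.0986, 0.4017]
orientation: [-0.0, -0.024, 1.0, -0.0]
force: [-0.5, 0.4, -0.0]
width: 0.008
```

```bash
python3 look.py 5 wrist side;cat > fk.py <<'E'
import sys
from h import *
g0=np.load('g.npy')
for n,lo,hi in (('wrist',150,640),('side',300,345),('top',300,355)):
    try: c=pickle.load(open(n+sys.argv[1]+'.pkl','rb'))
    except Exception: continue
    im=c['color'].astype(int);m=((im[...,0]>90)&(im[...,1]<80)&(im[...,2]<80)&(im[...,0]>2*im[...,1])).astype(np.uint8)
    m[:,:lo]=0;m[:,hi:]=0
    if n=='side': m[255:]=0;m[:220]=0
    if n=='top': m[265:]=0
    im2=m
    k,l,s,ce=cv2.connectedComponentsWithStats(m)
    # brown bottle excluded by strong red
    best=[i for i in range(1,k) if s[i,4]>20]
    for i in best:
        if im[l==i][:,0].mean()>140:
            r=least_squares(lambda p:proj(c,W(g0,knob(*p)))-ce[i],[0,0]);print(n,ce[i].round(1),s[i],r.x.round(3))
E
python3 fk.py 4;python3 fk.py 5
```

```text
t 6.27 tip roller [0.003  0.0919 0.2025] axes in roller
 [[-1.    -0.003 -0.   ]
 [-0.003  1.    -0.   ]
 [ 0.    -0.    -1.   ]] F roller [ 0.38 -0.   -0.1 ] w 0.008192465726229814 q [-0.16  0.33  0.35  1.77 -0.13  1.06  1.85]
wrist [324.6 236. ] [ 281  192   88   90 6247] [ 0.031 -0.246]
side [311.9 237.8] [304 230  16  16 182] [ 0.019 -0.27 ]
wrist [197.6 291.9] [ 157  253   91   87 5005] [ 0.004 -0.23 ]
side [311.1 238. ] [304 230  15  16 182] [ 0.004 -0.269]
```

View pics/wrist5.png

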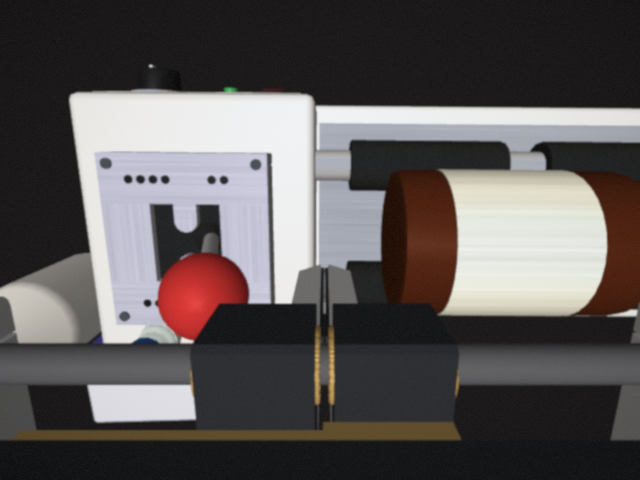

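View pics/side5.png

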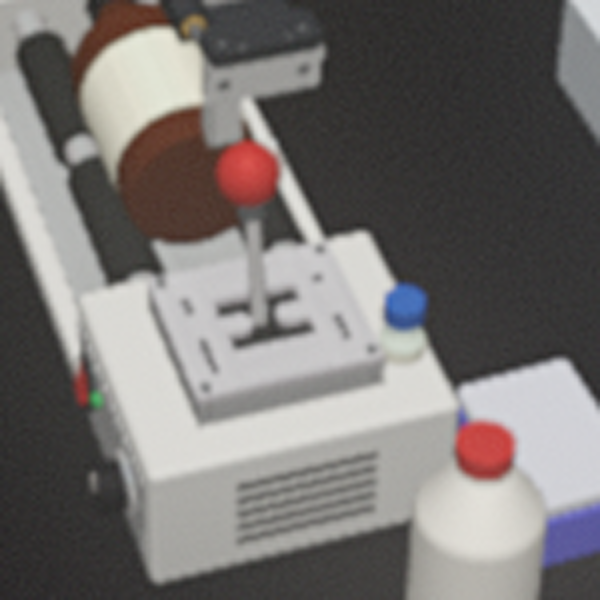

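Call:
{"fn": "drive_tool", "kwargs": {"targets": [[0,-0.008,0,0],[0,-0.008,0,0],[0,-0.004,0,0],[0,-0.004,0,0],[0,-0.004,0,0],[0,-0.004,0,0],[0,-0.004,0,0],[0,-0.004,0,0]]}}

```text
time_s: 6.93
ee_pos: [0.5608, -0.1388, 0.4017]
orientation: [0.0, -0.024, 1.0, 0.0]
force: [0.6, 2.4, 2.7]
width: 0.005
```

```bash
python3 look.py 6 wrist side;python3 fk.py 6
```

```text
t 7.03 tip roller [0.0025 0.0509 0.2027] axes in roller
 [[-1.    -0.002 -0.   ]
 [-0.002  1.    -0.001]
 [ 0.    -0.001 -1.   ]] F roller [0.   0.14 0.29] w 0.006045648602549883 q [-0.1   0.35  0.36  1.75 -0.14  1.07  1.93]
wrist [249.7 283.3] [ 206  255   88   62 3464] [-0.031 -0.122]
side [313.8 242. ] [306 235  16  15 174] [ 0.006 -0.129]
```

View pics/wrist6.png

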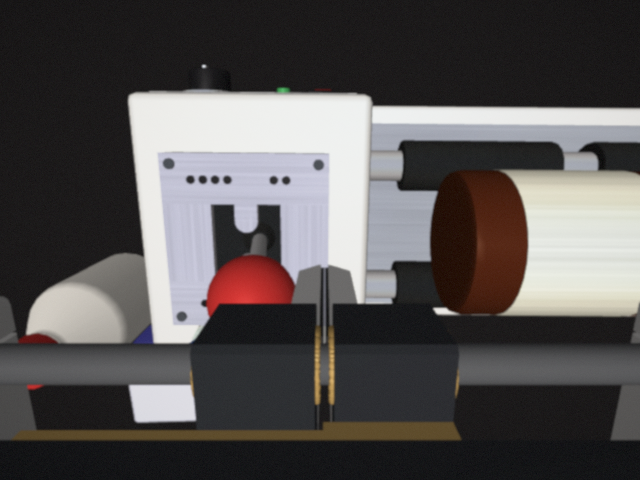

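View pics/side6.png

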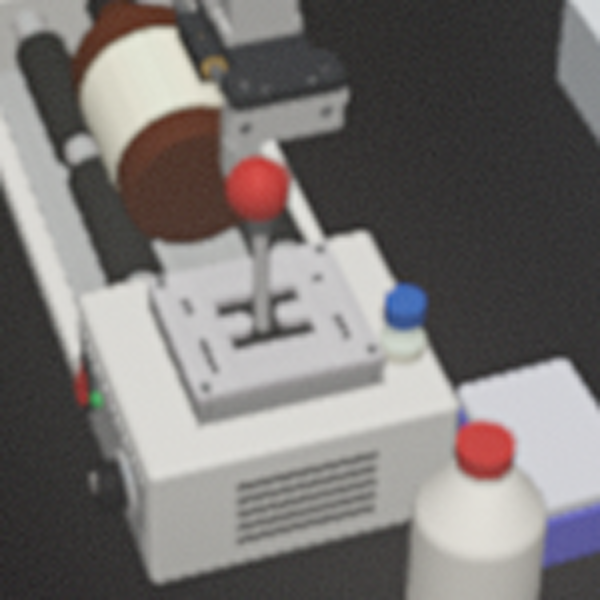

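Call:
{"fn": "drive_tool", "kwargs": {"targets": [[0,-0.004,0,0],[0,-0.004,0,0],[0,-0.004,0,0],[0,-0.004,0,0],[0,-0.004,0,0],[0,-0.004,0,0],[0,-0.004,0,0],[0,-0.004,0,0]]}}

```text
time_s: 7.7
ee_pos: [0.5622, -0.171, 0.4017]
orientation: [-0.0, -0.023, 1.0, -0.0]
force: [-0.5, 3.4, 1.7]
width: 0.004
```

```bash
python3 look.py 7 side;python3 fk.py 7
```

```text
t 7.75 tip roller [0.0025 0.0185 0.2027] axes in roller
 [[-1.    -0.002 -0.   ]
 [-0.002  1.    -0.001]
 [ 0.    -0.001 -1.   ]] F roller [-1.37  1.16  0.75] w 0.0028004790274683334 q [-0.05  0.37  0.37  1.72 -0.15  1.08  1.99]
side [317.8 249.1] [310 243  16  12 144] [0.009 0.062]
```

View pics/side7.png

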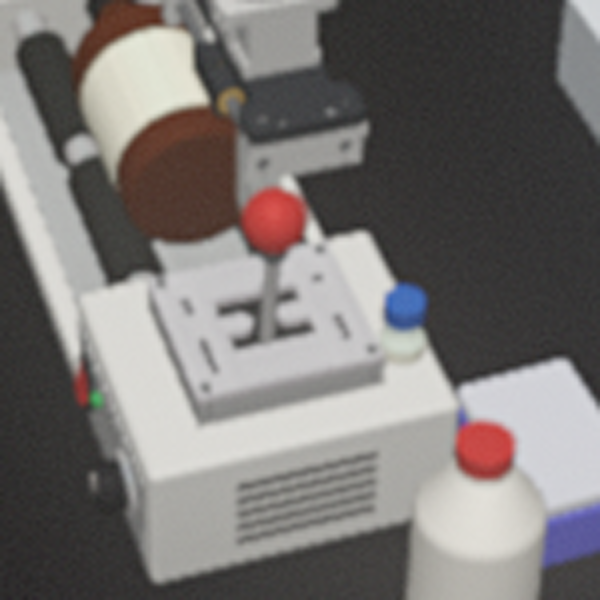

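Call:
{"fn": "drive_tool", "kwargs": {"targets": [[0,-0.004,0,0],[0,-0.004,0,0],[0,-0.004,0,0],[0,-0.004,0,0],[0,-0.003,0,0],[0,-0.002,0,0],[0,0,0,0]]}}

```text
time_s: 8.33
ee_pos: [0.5631, -0.192, 0.4015]
orientation: [-0.0, -0.023, 1.0, -0.0]
force: [-1.1, -0.2, -1.2]
width: 0.006
```

```bash
sed -i 's/m\[255:\]=0/m[280:]=0/' fk.py; python3 look.py 8 side wrist;python3 fk.py 8
```

```text
t 8.43 tip roller [ 0.0028 -0.0015  0.2027] axes in roller
 [[-1.    -0.003  0.   ]
 [-0.003  1.    -0.001]
 [-0.    -0.001 -1.   ]] F roller [-0.51 -0.15  0.33] w 0.004391508011359473 q [-0.02  0.38  0.38  1.71 -0.16  1.08  2.03]
wrist [250.1 282.6] [ 207  254   87   61 3568] [-0.026  0.239]
side [320.8 256.6] [313 249  16  16 164] [0.005 0.222]
```

View pics/side8.png

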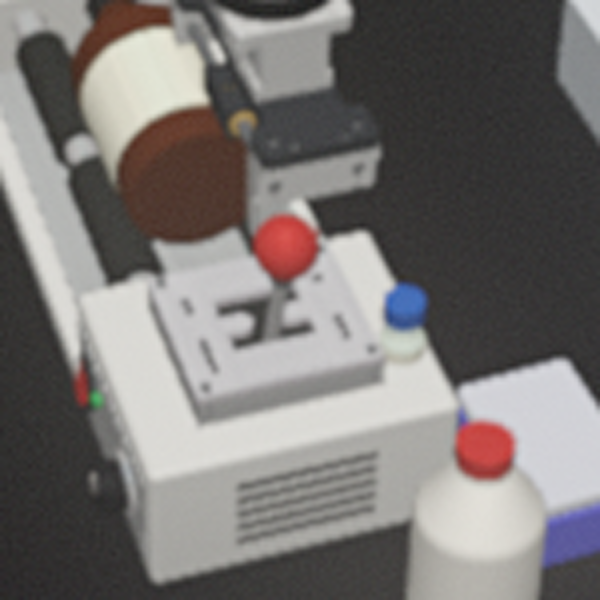

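View pics/wrist8.png

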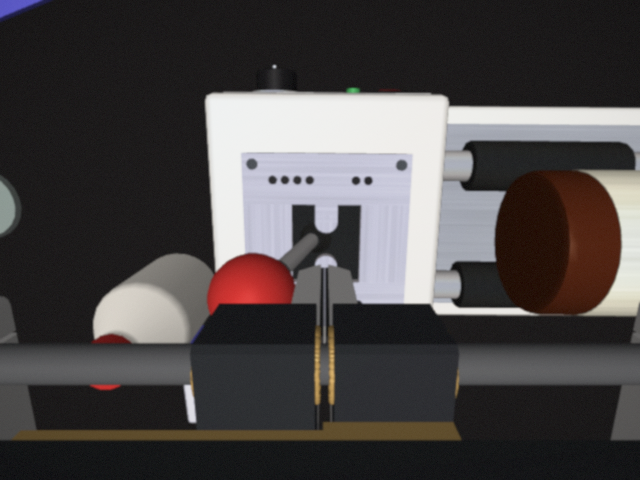

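Call:
{"fn": "drive_tool", "kwargs": {"targets": [[0,-0.0015,0,0],[0,-0.0015,0,0],[0,-0.001,0,0],[0,0,0,0]]}}

```text
time_s: 8.77
ee_pos: [0.5634, -0.1956, 0.4016]
orientation: [-0.0, -0.023, 1.0, 0.0]
force: [0.5, 1.9, -2.0]
width: 0.009
```

Call:
{"fn": "drive_tool", "kwargs": {"targets": [[0,-0.001,0,0],[0,0,0,0]]}}

```text
time_s: 8.93
ee_pos: [0.5635, -0.1966, 0.4016]
orientation: [-0.0, -0.023, 1.0, -0.0]
force: [-0.8, 2.5, -1.7]
width: 0.006
```

Call:
{"fn": "drive_tool", "kwargs": {"targets": [[0,-0.001,0,0],[0,0,0,0]]}}

```text
time_s: 9.1
ee_pos: [0.5635, -0.1975, 0.4016]
orientation: [-0.0, -0.023, 1.0, 0.0]
force: [0.6, 3.7, -1.6]
width: 0.008
```

```bash
python3 look.py 9 side wrist;python3 fk.py 9
```

```text
t 9.2 tip roller [ 0.0028 -0.0071  0.2026] axes in roller
 [[-1.    -0.003 -0.   ]
 [-0.003  1.    -0.   ]
 [ 0.    -0.    -1.   ]] F roller [-0.13  3.81 -2.44] w 0.005159652066552693 q [-0.01  0.39  0.38  1.7  -0.16  1.08  2.04]
wrist [251.4 281.7] [ 209  253   86   60 3614] [-0.025  0.275]
side [321.6 258.3] [314 251  16  16 163] [0.007 0.256]
```

Call:
{"fn": "drive_tool", "kwargs": {"targets": [[0,-0.001,0,0],[0,0,0,0]]}}

```text
time_s: 9.37
ee_pos: [0.5637, -0.1979, 0.4016]
orientation: [-0.0, -0.024, 1.0, 0.001]
force: [0.3, 6.4, -1.0]
width: 0.006
```

Call:
{"fn": "drive_tool", "kwargs": {"targets": [[0,0.006,0,0],[0,0.017,0,0],[0.017,0,0,0],[0.017,0,0,0],[0.017,0,0,0],[0,-0.02,0,0],[0,-0.02,0,0],[0,-0.014,0,0]]}}

```text
time_s: 10.03
ee_pos: [0.5137, -0.2334, 0.4024]
orientation: [0.001, -0.023, 1.0, -0.001]
force: [-0.3, 0.4, 0.6]
width: 0.004
```

Call:
{"fn": "drive_tool", "kwargs": {"targets": [[0,0,0,0],[0,0,0,0]]}}

```text
time_s: 10.2
ee_pos: [0.514, -0.2323, 0.4018]
orientation: [0.0, -0.023, 1.0, -0.0]
force: [-0.7, 0.2, -0.1]
width: 0.004
```

```bash
python3 look.py 10 side top wrist;python3 fk.py 10
```

```text
t 10.35 tip roller [-0.0479 -0.0385  0.2027] axes in roller
 [[-1.    -0.004  0.   ]
 [-0.004  1.     0.   ]
 [-0.     0.    -1.   ]] F roller [-0.97  0.15  0.35] w 0.003931868174575936 q [ 0.04  0.33  0.41  1.78 -0.15  1.06  2.12]
wrist [323.6 407.8] [318 385  13  46 429] [0.077 0.264]
wrist [166.7 415.2] [ 150  397   39   34 1064] [0.346 0.992]
side [322.6 261.2] [315 256  15  11  83] [0.006 0.311]
```

View pics/side10.png

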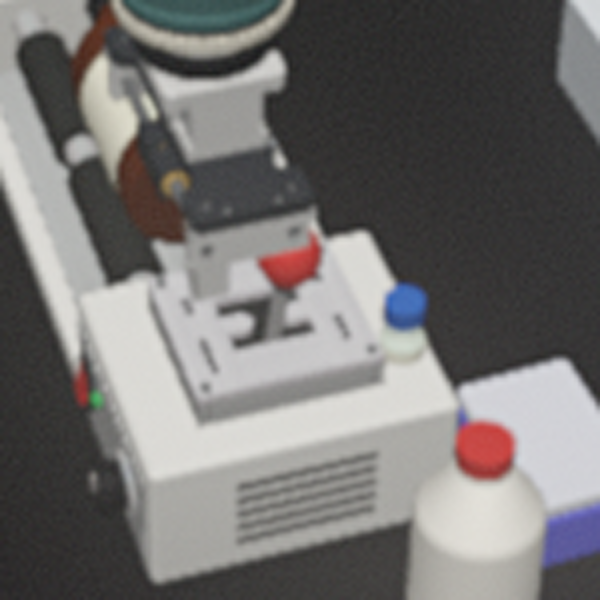

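View pics/wrist10.png

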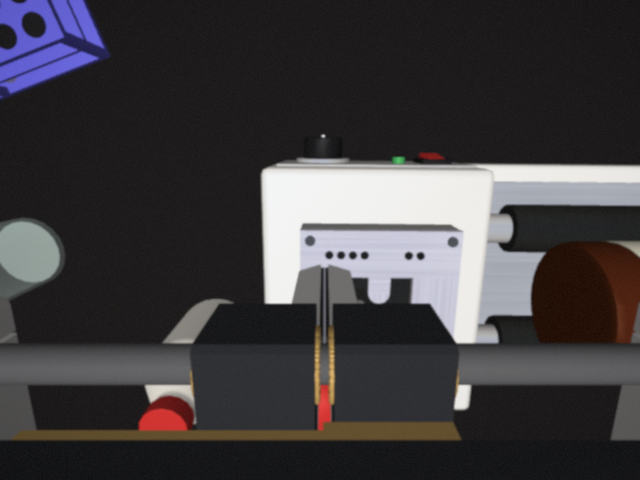

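Call:
{"fn": "drive_tool", "kwargs": {"targets": [[-0.008,0,0,0],[-0.008,0,0,0],[-0.004,0,0,0],[-0.004,0,0,0],[-0.004,0,0,0],[-0.004,0,0,0],[-0.004,0,0,0],[-0.004,0,0,0]]}}

```text
time_s: 11.02
ee_pos: [0.5544, -0.2301, 0.4017]
orientation: [-0.0, -0.023, 1.0, -0.0]
force: [-3.4, -1.0, 2.3]
width: 0.006
```

```bash
python3 look.py 11 side
```

```text
t 11.07 tip roller [-0.0072 -0.0392  0.2027] axes in roller
 [[-1.    -0.003  0.   ]
 [-0.003  1.    -0.   ]
 [-0.    -0.    -1.   ]] F roller [-3.16 -0.74  1.38] w 0.009861603862175206 q [ 0.04  0.4   0.4   1.69 -0.17  1.09  2.1 ]
```

View pics/side11.png

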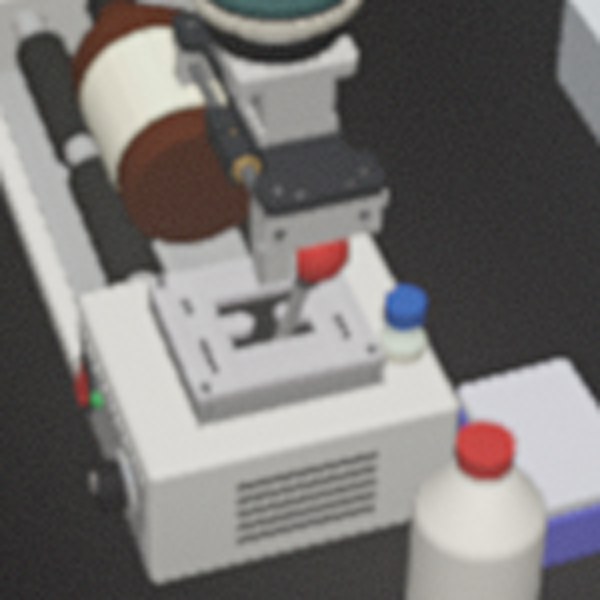

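Lever is entering the forward right slot. Continue (about 26 mm left).

Call:
{"fn": "drive_tool", "kwargs": {"targets": [[-0.004,0,0,0],[-0.004,0,0,0],[-0.004,0,0,0],[-0.004,0,0,0],[-0.003,0,0,0],[-0.002,0,0,0],[-0.001,0,0,0],[0,0,0,0]]}}

```text
time_s: 11.73
ee_pos: [0.5762, -0.2288, 0.4016]
orientation: [-0.0, -0.024, 1.0, 0.0]
force: [-3.0, 0.8, -2.3]
width: 0.006
```

Call:
{"fn": "drive_tool", "kwargs": {"targets": [[-0.001,0,0,0],[-0.001,0,0,0],[0,0,0,0]]}}

```text
time_s: 11.98
ee_pos: [0.5781, -0.2289, 0.4018]
orientation: [0.0, -0.023, 1.0, -0.0]
force: [-3.8, 0.8, -2.3]
width: 0.005
```

```bash
python3 look.py 12 side
```

```text
t 12.03 tip roller [ 0.0159 -0.0392  0.2028] axes in roller
 [[-1.    -0.003  0.   ]
 [-0.003  1.    -0.   ]
 [-0.    -0.    -1.   ]] F roller [-4.78  0.22 -1.97] w 0.005328282466351735 q [ 0.04  0.43  0.39  1.64 -0.18  1.11  2.09]
```

View pics/side12.png

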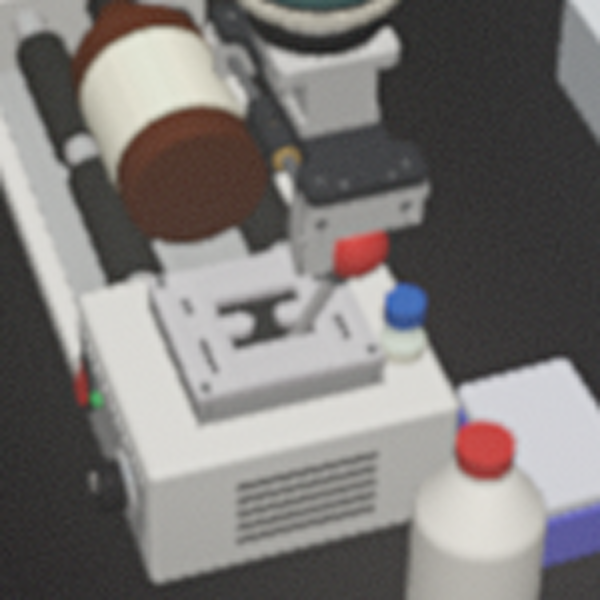

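Continue in 1 mm steps until the end stop shows in the force.

Call:
{"fn": "drive_tool", "kwargs": {"targets": [[-0.001,0,0,0],[-0.001,0,0,0],[0,0,0,0]]}}

```text
time_s: 12.28
ee_pos: [0.5802, -0.2288, 0.4017]
orientation: [0.0, -0.024, 1.0, -0.0]
force: [-3.6, 0.9, -1.5]
width: 0.007
```

Call:
{"fn": "drive_tool", "kwargs": {"targets": [[-0.001,0,0,0],[0,0,0,0]]}}

```text
time_s: 12.45
ee_pos: [0.5811, -0.2287, 0.4017]
orientation: [0.0, -0.023, 1.0, -0.0]
force: [-3.7, 0.1, -2.6]
width: 0.004
```

Call:
{"fn": "drive_tool", "kwargs": {"targets": [[-0.001,0,0,0],[0,0,0,0]]}}

```text
time_s: 12.62
ee_pos: [0.5821, -0.2287, 0.4017]
orientation: [-0.0, -0.023, 1.0, -0.0]
force: [-4.6, 0.2, -2.5]
width: 0.003
```

Call:
{"fn": "drive_tool", "kwargs": {"targets": [[-0.001,0,0,0],[0,0,0,0]]}}

```text
time_s: 12.78
ee_pos: [0.5829, -0.2287, 0.4015]
orientation: [-0.0, -0.023, 1.0, 0.0]
force: [-5.2, 0.1, -2.5]
width: 0.003
```

Call:
{"fn": "drive_tool", "kwargs": {"targets": [[-0.001,0,0,0],[0,0,0,0]]}}

```text
time_s: 12.95
ee_pos: [0.5838, -0.2286, 0.4014]
orientation: [-0.001, -0.023, 1.0, 0.0]
force: [-6.9, -0.5, -3.2]
width: 0.006
```

Call:
{"fn": "drive_tool", "kwargs": {"targets": [[-0.001,0,0,0],[0,0,0,0]]}}

```text
time_s: 13.12
ee_pos: [0.5846, -0.2286, 0.4012]
orientation: [-0.001, -0.023, 1.0, 0.0]
force: [-9.7, 0.2, -2.7]
width: 0.004
```

Call:
{"fn": "drive_tool", "kwargs": {"targets": [[-0.001,0,0,0],[0,0,0,0]]}}

```text
time_s: 13.28
ee_pos: [0.5854, -0.2286, 0.4011]
orientation: [-0.001, -0.023, 1.0, 0.0]
force: [-11.3, 0.8, -1.7]
width: 0.005
```

Call:
{"fn": "drive_tool", "kwargs": {"targets": [[0.006,0,0,0],[0.015,0,0,0],[0.02,0,0,0],[0.02,0,0,0],[0.02,0,-0.01,0],[0.02,0,-0.03,0],[0.02,0,-0.03,0],[0.02,0,-0.03,0]]}}

```text
time_s: 13.95
ee_pos: [0.4443, -0.2352, 0.5033]
orientation: [0.001, -0.023, 1.0, -0.0]
force: [-0.0, -1.8, 0.1]
width: 0.004
```

Call:
{"fn": "drive_tool", "kwargs": {"targets": [[0.02,0.03,0,0],[0,0.03,0,0],[0,0.03,0,0],[0,0,0,0],[0,0,0,0],[0,0,0,0]]}}

```text
time_s: 14.45
ee_pos: [0.4211, -0.1465, 0.5022]
orientation: [0.001, -0.023, 1.0, -0.0]
force: [-0.2, -0.5, 0.3]
width: 0.003
```

```bash
python3 look.py 13 side top wrist; python3 fk.py 13
```

```text
t 14.6 tip roller [-0.1373  0.0496  0.3027] axes in roller
 [[-1.    -0.002  0.   ]
 [-0.002  1.    -0.   ]
 [-0.    -0.    -1.   ]] F roller [-0.75 -0.63 -1.02] w 0.0031270677536112154 q [-0.09 -0.01  0.35  1.91  0.    1.24  1.88]
side [338.5 255.2] [332 248  13  16 169] [0.305 0.24 ]
top [349.4 217. ] [344 211  11  13 113] [0.303 0.246]
```

View pics/side13.png

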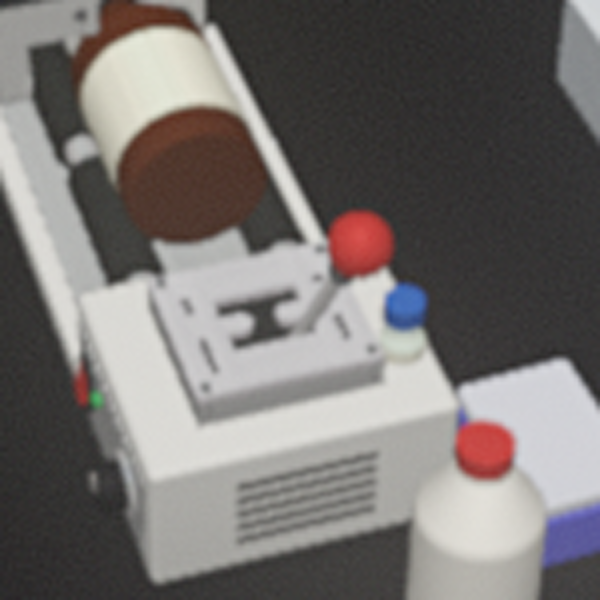

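View pics/top13.png

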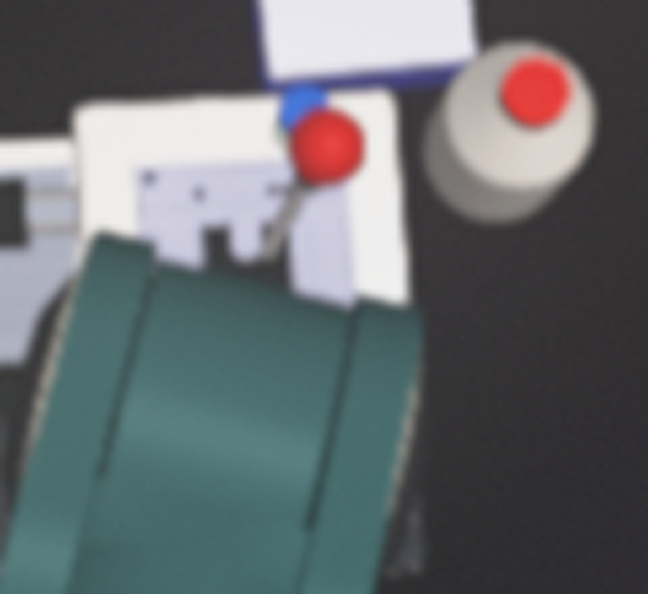

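View pics/wrist13.png

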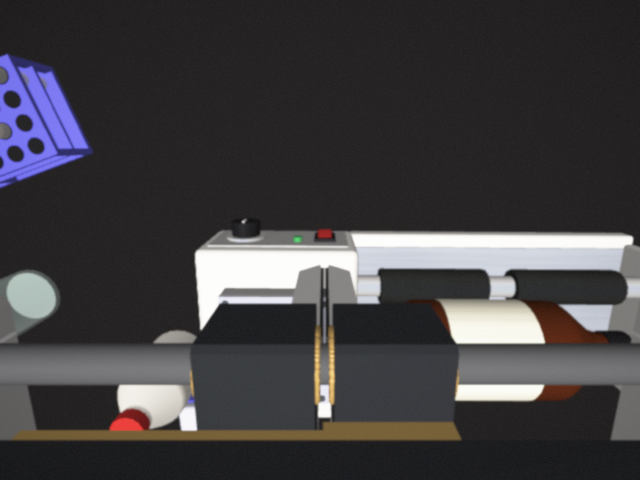

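Call:
{"fn": "drive_tool", "kwargs": {"targets": [[-0.03,0,0,0],[-0.03,0,0,0],[-0.03,0,0,0],[-0.03,0,0,0],[-0.03,0,0,0],[-0.03,0,0,0],[-0.03,0,0,0],[-0.03,0,0,0]]}}

```text
time_s: 15.27
ee_pos: [0.6623, -0.1355, 0.5011]
orientation: [-0.0, -0.023, 1.0, -0.0]
force: [-0.5, -0.3, -0.2]
width: 0.006
```

Call:
{"fn": "drive_tool", "kwargs": {"targets": [[-0.02,0,0,0],[0,0,0,0],[0,0,0,0],[0,0,0,0]]}}

```text
time_s: 15.6
ee_pos: [0.6803, -0.1347, 0.5013]
orientation: [-0.0, -0.023, 1.0, -0.0]
force: [-0.3, -0.1, 0.3]
width: 0.006
```

```bash
python3 look.py 14 wrist; python3 fk.py 14; cp wrist1.pkl wristA.pkl; python3 fk.py 1; python3 fk.py 0
```

```text
t 15.65 tip roller [0.122  0.0505 0.3028] axes in roller
 [[-1.    -0.002 -0.   ]
 [-0.002  1.    -0.   ]
 [ 0.    -0.    -1.   ]] F roller [-0.23 -0.03  0.59] w 0.0056994974802834055 q [-0.06  0.5   0.33  1.31 -0.16  1.36  1.88]
wrist [194.4 132.7] [ 165  105   59   57 2666] [0.316 0.282]
wrist [321.  177.5] [ 290  146   63   64 3236] [ 0.29  -0.245]
side [328.1 236.3] [321 229  15  16 193] [ 0.307 -0.296]
side [328.1 236.4] [321 229  15  16 191] [ 0.307 -0.294]
top [322.6 219.8] [317 214  12  13 120] [ 0.278 -0.251]
```

View pics/wrist14.png

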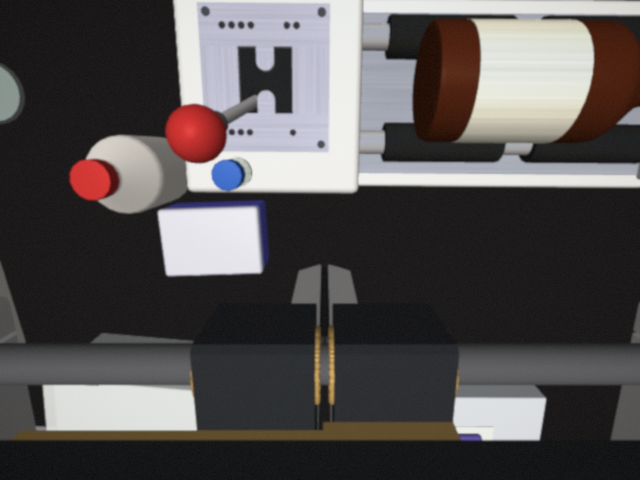

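```bash
python3 -c "
from rig import *
print(finish_job())"
```

```text
the job is handed in; nothing more can be done
None
```

The lever is in third gear (forward right slot), and I handed the job in at about 15.7 s of the 51 s allowed.

**What I did:** With the fingers shut, I pushed the knob from outside. I brought it back out of first gear to the cross channel, across to the right-hand stop, then forward into the three-dot slot. Pushing took about 4 N. The force rose to about 6 N at the right-hand stop and 11 N at the forward stop. The lever stayed close to the cross-channel line while crossing and never went into fourth.

**Last checks:**

| Camera | Fore tilt (stop 0.32) | Across tilt (stop 0.26) |
|---|---|---|
| Wrist | 0.316 | 0.282 |
| Side | 0.305 | 0.240 |
| Top | 0.303 | 0.246 |

- **Disagreement:** The side and top readings fall 0.015 to 0.02 short of the forward stop. That is within my roughly 0.02 measuring error. The rising force at the end agrees with the lever being fully home.
- **Other objects:** The bottle on the rollers, the jar, the white bottle and the tip box looked undisturbed in the last pictures. The rack and beaker I only saw in part, and the arm never went near them. I did not measure any of these.
- **Robot:** The gripper was clear of everything when I handed in.

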